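# Feed a tip box down the loading lane

### The arm

A 7-joint arm with a two-finger parallel gripper is mounted at the origin on the work surface. World frame = base frame: x ahead of the robot, y to its left, z up, the work surface at z = 0. Lengths are in m, angles in rad, forces in N, time in s.
With the tool pointing down it reaches from about 0.4 to 0.85 m from the base axis. Payload 10.4 kg.
Tool frame: the origin (TCP) lies between the finger pads; the fingertips stand tcp_to_tips ahead of it and the grasp point (between the pads) lies 8 mm behind it (tcp_to_tips is the distance from the TCP to the fingertips, in m); z points along the fingers, y is the line along which they close (so a half turn about z gives the same grasp; the last joint's range is limited). The gripper opens to 85 mm and grips with 20 to 120 N. Pads are 22 mm wide; open, the fingers measure 114 mm over their backs; the gripper's body (76 mm by 85 mm) begins 54 mm behind the grasp point. The pads swing forward as they close: fully open they stand 13 mm farther back than shut.
Start: joints at [-0.023, 0.332, -0.065, 1.46, 0.022, 1.35, -0.088], TCP at [0.625, 0, 0.242] pointing down, gripper open.
Joint ranges: [-2.6, 2.6], [-0.5, 2.12], [-1.47, 1.34], [0.16, 2.42], [-1.27, 4.41], [0.06, 2.06], [-2.6, 2.6]. Speed limits (rad/s): [2.22, 2.22, 2.79, 2.79, 3.14, 3.14, 3.14].

### API

Orientations are given as a unit quaternion [x, y, z, w].
In Python, from workcell import * gives the robot as it stands.
- The arm moves only by the tool apply_moves, never from a script. Its argument "rows" is a list of rows, each an object of numbers: "x", "y", "z": the shift along the tool's x, y, z in mm; "ax", "ay", "az": the turn, a rotation vector about the tool's x, y, z in degrees; "gripper": the closure, from 0 (fully open) to 1 (shut). A call has 1 to 5 rows; each row shifts and turns the commanded pose from where the row before left it, along the tool's axes as they then stand; what a row does not reach is not made up. A row lasts 1/12 s, in which the tool goes at most 41.7 mm and 7.16 degrees, less where a joint would pass 70% of its speed; a pose out of reach is approached as far as the arm can. A call with a gripper value outside its range is refused whole. The fingers move at their own pace and stop on an object; "newtons" is the grip in N (left out, the last holds). Time passes only in rows, so rows that do not move let the fingers close. It gives the time, the measured TCP pose, the force, the opening and the grip force at its end, in the units of the state.
- get_obs(): the state, without advancing time (a new reading comes with each control period).
- camera(name): name is "scene" or "side" or "wrist"; returns a dict with "color" (420x560x3 uint8, red, green, blue), "fov_y" (degrees; the focal length in pixels is half the picture's height over the tangent of half this angle, whatever the lens; pixels are square), "cx", "cy" (the principal point, pixels), "rvec" (rotation vector, rad) and "tvec" (3), from world to camera coordinates, as OpenCV has them. Camera axes: x right, y down, z forward; pixel columns grow to the right and rows downward; lengths in m; the calibration is good to about 2 mm. A picture is of the moment at which its call begins. There is no depth.
- hand_in(): hands the job in; it is judged then, once.
The state is a dict: "clock": time; "joint_pos": joint angles; "joint_velocities": joint speeds; "tau": joint torques, N m; "position": TCP position; "ee_rot": TCP orientation; "ft_force": force on the tool from outside, world axes, zero at the start; "torque": the same for the moment, N m; "grip_width": opening from 0.0 (shut) to 1.0 (fully open); "grasp_force": force on a finger pad.
Only numpy, scipy, OpenCV 4.12 (cv2) and the standard library are available. Lean on these libraries where they do the work, as an engineer would, in place of code of your own. Each camera call takes 0.05 s, during which the arm holds its last target. There are 200 camera calls.

### The job

The closed tip box stands askew on the feeder deck: with the fingers, nudge it into line with the lane and push it down between the two guide rails until it is fully home against the end stop. Neither rail may be touched at any time, by the box or by the robot, and the box is only to be pushed along the deck, never lifted or tipped. Leave everything else where it stands and finish clear of the box.

Things in the scene. Friction and masses are not known exactly. Their poses are not given: they have to be found in the camera images.
- deck: Fixed feeder deck: grey painted plate 480 x 210 mm, top 6 mm above the bench. Origin: at bench level, at the lane's mouth on its centre line. x runs down the lane (the way to push, to the robot's left within 20 degrees), y to the lane's left, z up. Plate x -250..230, open apron without rails for x < 0, lane x 0..200, then a white housing 85 high at x 222..312, full width.
- rail_left: Black guide rail on the deck, 200 long, 12 wide, 14 mm high (top 20 above the bench). Origin: centre of its underside at its mouth end, at deck x 0, y +57; its x axis runs down the lane. Inner face at deck y +51: the lane is 102 mm wide inside.
- rail_right: The same guide rail on the other side, origin at deck y -57 mm, inner face at deck y -51 mm.
- end_stop: Rigid steel end stop across the far end of the lane, 90 wide, 34 mm high. Origin: on the deck's top at the middle of the face that the box comes to rest against (deck x 200, y 0).
- tip_box: Closed tip box, blue base, white lid with a grey inset top, one rigid piece 122 (x) x 86 (y) x 60 mm high, plain upright sides, about 0.25 kg. Origin: centre of underside. Slides on the deck. Starts on the apron, its x within 13 degrees of the deck's x, centre 115 to 145 before the mouth, up to 25 off the centre line. Centred it has 8 mm clear to each rail; home, its origin is at deck x 139.
- tube_rack: Bystander, loose: white tube rack with small tubes, 100 x 66 x 61 high, on the bench beside the deck (far side from the robot). Origin: centre of its underside. Sizes in mm.
- open_tips: Bystander, loose: open red tray of pale pipette tips, 118 x 84 x 65 high, on the bench beside the lane (far side). Origin: centre of its underside. Sizes in mm.
- vial: Bystander, loose: small amber vial, 28 across, 45 high, standing on the deck outside the right rail. Origin: centre of its underside. Sizes in mm.
- jar: Bystander, loose: small white jar, 32 across, 40 high, standing on the deck outside the left rail. Origin: centre of its underside. Sizes in mm.
- pipette: Bystander, loose: pipette lying on the bench beside the deck (robot's side), 240 x 26, about 26 high. Origin: centre of its underside. Sizes in mm.
- reagent: Bystander, loose: amber reagent bottle, 72 across, 160 high, on the bench to the robot's left. Origin: centre of its underside. Sizes in mm.
- beaker: Bystander, loose: glass beaker, 70 across, 90 high, on the bench to the robot's right. Origin: centre of its underside. Sizes in mm.
Things that resemble listed ones, but are neither listed nor needed, are in the scene too. What is shaped like the tip_box but yellow is not meant.

How it is judged:
By the outcome, as a careful person would: the job done as asked, in the order asked, and still so for the second after the job is handed in, with the robot touching nothing.
It also fails if it takes over 58 s, if anything falls off the work surface, if the arm or the gripper's body presses on something with over 40 N, if the wrist force passes 120 N, or if a joint passes its speed limit or range.

## Working session

There is one attempt and no reset: what is moved stays moved. The work goes in short steps, Python scripts to look and compute and a tool call to move; the robot and the scene stay as the last step left them, time stands still between calls to the robot, and variables do not carry over. Pictures are saved under pics/ and viewed, at most 10 in all, crops included, and the job is handed in when it is done.

Besides the shell and the picture viewer there is one more tool, called after "Emit:" by a JSON object that holds its "op" and its "data". apply_moves: Moves the arm, as the interface text tells. Its arguments: {"type":"object","properties":{"rows":{"type":"array","items":{"type":"object","properties":{"x":{"type":"number"},"y":{"type":"number"},"z":{"type":"number"},"ax":{"type":"number"},"ay":{"type":"number"},"az":{"type":"number"},"gripper":{"type":"number"}}}},"newtons":{"type":"number"}},"required":["rows"]}

```bash
ls; mkdir -p pics
python3 - <<'E'
from workcell import *
import cv2,numpy as np
o=get_obs();print({k:np.round(v,3).tolist() for k,v in o.items()})
for n in("scene","side"):
    c=camera(n);cv2.imwrite(f"pics/{n}0.png",c["color"][:,:,::-1]);print(n,c["fov_y"],c["cx"],c["cy"],c["rvec"],c["tvec"])
try: print(tcp_to_tips)
except Exception as e: print(e)
E
```

```text
pics
{'clock': 0.0, 'joint_pos': [-0.023, 0.333, -0.065, 1.461, 0.022, 1.35, -0.089], 'joint_velocities': [-0.002, -0.001, 0.002, 0.001, -0.0, 0.003, -0.001], 'tau': [0.0, -62.545, 0.05, -39.161, 0.016, 0.01, -0.0], 'position': [0.625, 0.0, 0.242], 'ee_rot': [0.707, 0.707, -0.001, -0.0], 'ft_force': [0.033, 0.278, 0.076], 'torque': [-0.031, 0.025, 0.012], 'grasp_force': 0.0, 'grip_width': 1.001}
scene 55.76095318834937 282.99423020006185 210.24916024394315 [ 1.47833924  1.79210222 -1.00301484] [ 0.10281344 -0.2599493   1.50171775]
side 54.588180477283764 278.71819476749965 215.14884948254985 [ 0.66994393 -2.58440569  1.16765013] [0.51152092 0.19647512 1.01376509]
0.011
```

View pics/scene0.png

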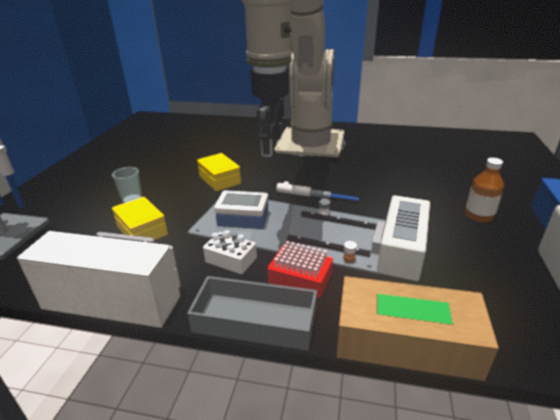

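View pics/side0.png

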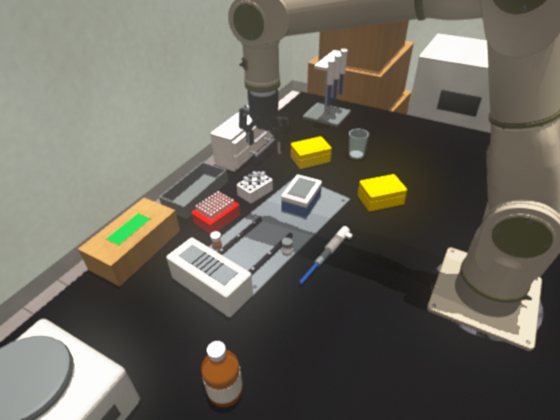

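The target is the box with a blue base and white lid, at scene (242,208) and side (302,195). The lookalikes are the yellow boxes at scene (219,171) and (139,219). The lane runs right in the scene view. The jar is at (323,208) and the vial at (350,250).

Run:
```python
import cv2
a=cv2.imread("pics/scene0.png")[180:280,185:435];cv2.imwrite("pics/sc.png",cv2.resize(a,None,fx=3.2,fy=3.2,interpolation=cv2.INTER_CUBIC))
a=cv2.imread("pics/side0.png")[165:315,160:360];cv2.imwrite("pics/si.png",cv2.resize(a,None,fx=4,fy=4,interpolation=cv2.INTER_CUBIC))
```

```text
(no output)
```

View pics/sc.png

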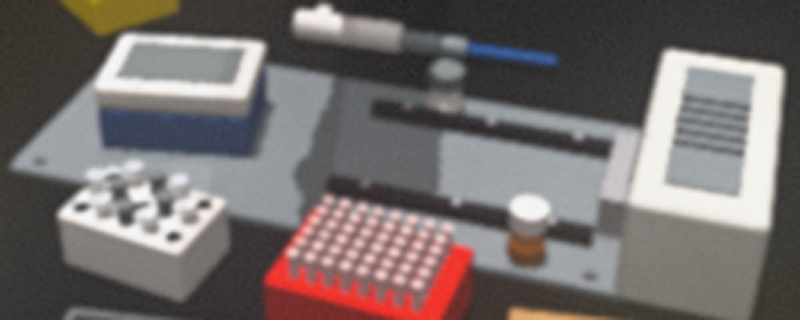

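View pics/si.png

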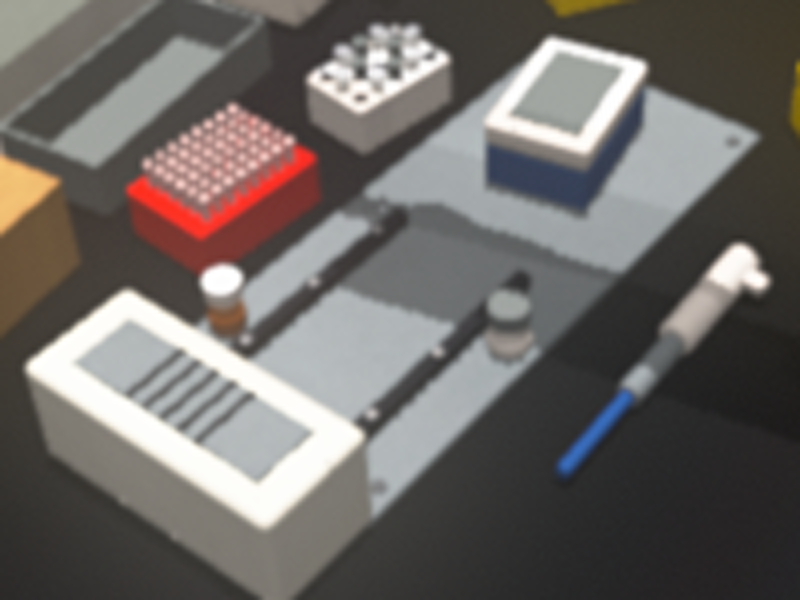

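Crops: the box lid corners are clear in both views, and so are the rail mouths: left at scene crop (380,104), right at (332,180), and side crop (520,277) and (398,213). I'll fit the deck and box poses from these.

```bash
cat > h.py <<'E'
from workcell import *
import cv2,numpy as np
from scipy.optimize import least_squares
def cal(c):
    f=210/np.tan(np.radians(c["fov_y"]/2))
    return np.array([[f,0,c["cx"]],[0,f,c["cy"]],[0,0,1.]]),np.array(c["rvec"],float),np.array(c["tvec"],float)
def world(p,P):  # p=X,Y(mm),yaw(rad); P local mm
    c,s=np.cos(p[2]),np.sin(p[2]);P=np.atleast_2d(P).astype(float)
    return np.c_[p[0]+c*P[:,0]-s*P[:,1],p[1]+s*P[:,0]+c*P[:,1],P[:,2]]
def proj(K,W): return cv2.projectPoints(W/1000,K[1],K[2],K[0],None)[0].reshape(-1,2)
def fit(obs,p0): # obs: list of (K,localpts,pix)
    f=lambda p:np.concatenate([(proj(K,world(p,L))-U).ravel() for K,L,U in obs])
    return least_squares(f,p0,loss="soft_l1",x_scale=[10,10,.1])
def rel(d,b):
    c,s=np.cos(d[2]),np.sin(d[2]);v=b[:2]-d[:2]
    return [c*v[0]+s*v[1],-s*v[0]+c*v[1],np.degrees(b[2]-d[2])]
E
python3 - <<'E'
from h import *
A=cal(camera("scene"));B=cal(camera("side"))
a=lambda L:np.array(L)/3.2+[184.7,179.7]
b=lambda L:np.array(L)/4+[159.6,164.6]
do=[(A,[(-250,-105,6),(0,57,20),(0,-57,20),(200,57,20),(222,-105,6)],a([(12,167),(378,104),(332,181),(612,148),(617,290)])),
(B,[(-250,105,6),(0,57,20),(0,-57,20),(222,105,6)],b([(762,135),(520,275),(398,212),(375,518)]))]
d=fit(do,[600,0,1.57]);print("deck",d.x[:2],np.degrees(d.x[2]),np.round(d.fun,1))
T=[(-61,43,66),(61,43,66),(61,-43,66),(-61,-43,66)]
bo=[(A,T+[(61,-43,6),(-61,-43,6)],a([(122,33),(268,40),(250,108),(97,100),(248,155),(102,143)])),
(B,T+[(61,43,6),(61,-43,6)],b([(648,65),(582,165),(487,122),(553,37),(583,212),(490,187)]))]
x=fit(bo,[600,-150,1.57]);print("box",x.x[:2],np.degrees(x.x[2]),np.round(x.fun,1),rel(d.x,x.x))
np.save("deck.npy",d.x);np.save("box0.npy",x.x)
E
```

```text
deck [577.04034831  44.90512224] 81.94293877344087 [ 0.2 -0.3 -0.5 -1.4 -0.  -1.5  2.9 -1.8  0.3  0.6 -1.5  0.   0.4 -0.9
  0.2 -0.8 -0.5 -0.7]
box [561.51011554 -97.17721941] 92.93376592674385 [ 0.9 -1.   0.1 -0.4 -0.5 -4.5 -0.6 -5.2  1.2  0.9  0.3  1.2  0.4 -0.5
  1.2 -3.1 -1.3 -0.1 -0.8 -0.3  0.5  0.5 -1.7 -1.2] [np.float64(-142.85654892228507), np.float64(-4.5372204320992395), np.float64(10.99082715330298)]
```

Run:
```python
from h import *
c=camera("wrist");cv2.imwrite("pics/w0.png",cv2.resize(c["color"][:,:,::-1],(784,588)))
K=cal(c);R=cv2.Rodrigues(K[1])[0];print(K[0][0,0],-R.T@K[2],R[2])
d=np.load("deck.npy");b=np.load("box0.npy")
print(proj(K,world(d,[(0,57,20),(0,-57,20),(200,57,20),(200,-57,20)]))*1.4,proj(K,world(b,[(61,43,66),(61,-43,66),(-61,43,66),(-61,-43,66)]))*1.4)
```

```text
352.36042943518356 [0.6251643  0.0754916  0.37340927] [-1.95517062e-04 -2.95322914e-01 -9.55397477e-01]
[[ 242.3842032   182.32325395]
 [ 403.92349223  205.53345466]
 [ 260.19583776 -168.43291523]
 [ 453.96469818 -134.88069315]] [[226.8110105  328.15859695]
 [356.08806756 321.9376462 ]
 [251.62272311 483.50446233]
 [368.14180439 478.46675919]]
```

View pics/w0.png

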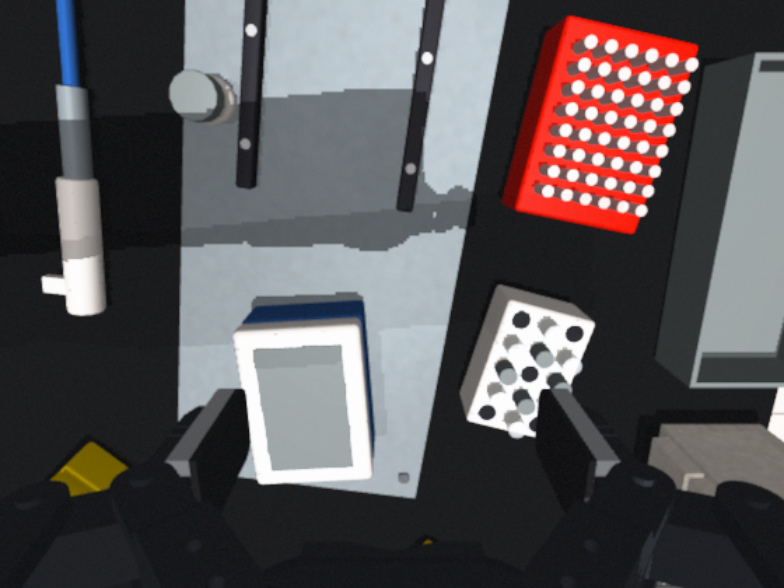

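The wrist view shows the box lid corners at (236,331), (360,322), (259,483) and (372,477). The rail mouths are at (246,187) and (405,210), and a deck corner is at (417,498). I'll refit from these.

```bash
cat >> h.py <<'E'
def fitdeck(K,pts,lines,p0):
    # pts: (local,pix); lines: (y,z,pix)
    def f(p):
        r=[]
        for L,u in pts: r+=list((proj(K,world(p,[L]))[0]-u))
        for y,z,u in lines:
            q=proj(K,world(p,[(-100,y,z),(100,y,z)]));t=(q[1]-q[0])/np.linalg.norm(q[1]-q[0]);e=np.array(u)-q[0]
            r.append(t[0]*e[1]-t[1]*e[0])
        return np.array(r)
    return least_squares(f,p0,x_scale=[10,10,.1])
E
python3 - <<'E'
from h import *
K=cal(camera("wrist"));s=lambda *u:np.array(u)/1.4-.15
r=fitdeck(K,[((0,57,20),s(246,187)),((0,-57,20),s(405,210)),((-250,-105,6),s(417,498))],
 [(57,20,s(257,0)),(-57,20,s(435,0)),(-105,6,s(508,0)),(105,6,s(185,0)),(105,6,s(178,420))],np.load("deck.npy"))
d=r.x;print(d[:2],np.degrees(d[2]),np.round(r.fun,1))
x=fit([(K,[(61,43,66),(61,-43,66),(-61,43,66),(-61,-43,66)],np.array([s(236,331),s(360,322),s(259,483),s(372,477)]))],np.load("box0.npy"))
print(x.x[:2],np.degrees(x.x[2]),np.round(x.fun,1),np.round(rel(d,x.x),1))
np.save("deck.npy",d);np.save("box0.npy",x.x)
E
```

```text
[577.96975561  41.74231341] 81.93022932276372 [-1.3  0.1  0.2  0.2 -0.3 -0.6  2.2 -1.  -1.  -0.8 -0.9]
[565.47751111 -97.35515697] 93.59982771120292 [-2.9 -1.2  0.7 -0.2 -0.6  1.   1.8  0.8] [-139.5   -7.2   11.7]
```

Deck frame estimate: the box is at (-139, -7), yaw +11.7°. I'll turn the tool so both open fingers bear on the box's far long side. Pushing toward deck +y from there squares and centres it in one stroke. A two-finger push on the rear face follows.

Emit:
{"op": "apply_moves", "data": {"rows": [{"x":-33.7,"y":5},{"x":-33.7,"y":5},{"x":-33.6,"y":5},{"az":-7},{"az":-7}]}}

```text
invalid input at $.rows[0]: expected keys x, y, z, ax, ay, az, gripper
```

Emit:
{"op": "apply_moves", "data": {"rows": [{"az":-7},{"az":-7},{"az":-7},{"az":-7},{"az":-7}]}}

```text
invalid input at $.rows[0]: expected keys x, y, z, ax, ay, az, gripper
```

Emit:
{"op": "apply_moves", "data": {"rows": [{"az":-7},{"az":-7},{"az":-7},{"az":-7},{"az":-4.9}]}}

```text
invalid input at $.rows[0]: expected keys x, y, z, ax, ay, az, gripper
```

```bash
cat >> h.py <<'E'
from scipy.spatial.transform import Rotation as R_
def tool():
    o=get_obs();d=np.load("deck.npy");p=np.array(o["position"])*1000;R=R_.from_quat(o["ee_rot"]).as_matrix()
    yaw=np.degrees(np.arctan2(R[1,0],R[0,0]));r=rel(d,np.array([p[0],p[1],np.radians(yaw)]))
    print("t",round(float(o["clock"]),2),"tool in deck x,y,z,yaw of tool x",np.round([r[0],r[1],p[2],r[2]],1),"zaxis",np.round(R[:,2],3),"F",np.round(o["ft_force"],1))
E
python3 - <<'E'
from h import *
tool()
c=camera("wrist");cv2.imwrite("pics/w1.png",cv2.resize(c["color"][:,:,::-1],(784,588)))
E
```

```text
t 0.3 tool in deck x,y,z,yaw of tool x [-34.7 -52.3 242.1   8.1] zaxis [-0. -0. -1.] F [-0.   0.6 -0.1]
```

View pics/w1.png

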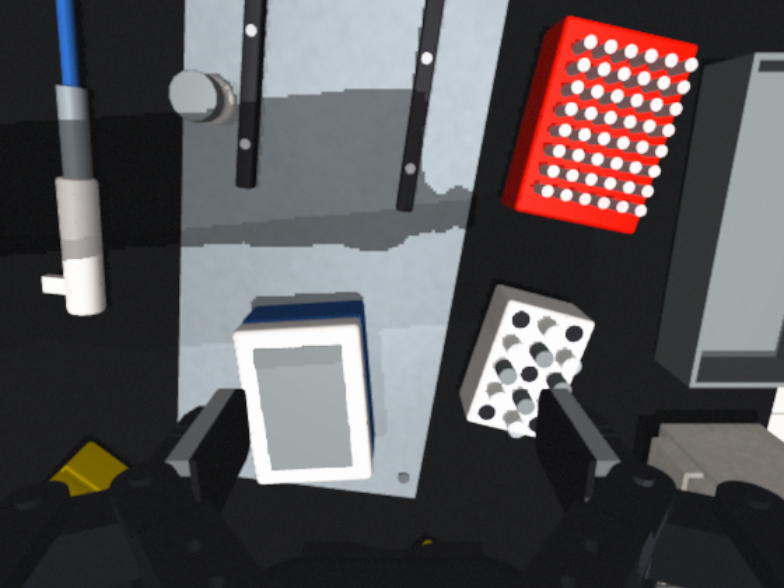

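The moves were refused because every row needs all its keys, so the picture shows the same view as before. I'll resend them complete.

Emit:
{"op": "apply_moves", "data": {"rows": [{"x":-33.7,"y":5,"z":0,"ax":0,"ay":0,"az":0,"gripper":0},{"x":-33.7,"y":5,"z":0,"ax":0,"ay":0,"az":0,"gripper":0},{"x":-33.6,"y":5,"z":0,"ax":0,"ay":0,"az":0,"gripper":0},{"x":0,"y":0,"z":0,"ax":0,"ay":0,"az":-7,"gripper":0},{"x":0,"y":0,"z":0,"ax":0,"ay":0,"az":-7,"gripper":0}]}}

```text
clock: 0.77
position: [0.6398, -0.1043, 0.242]
ee_rot: [0.615, 0.788, -0.001, 0.0]
ft_force: [0.6, 1.5, -0.2]
grip_width: 1.002
grasp_force: 0.0
```

Emit:
{"op": "apply_moves", "data": {"rows": [{"x":0,"y":0,"z":0,"ax":0,"ay":0,"az":-7,"gripper":0},{"x":0,"y":0,"z":0,"ax":0,"ay":0,"az":-7,"gripper":0},{"x":0,"y":0,"z":0,"ax":0,"ay":0,"az":-7,"gripper":0},{"x":0,"y":0,"z":0,"ax":0,"ay":0,"az":-7,"gripper":0},{"x":0,"y":0,"z":0,"ax":0,"ay":0,"az":-7,"gripper":0}]}}

```text
clock: 1.18
position: [0.64, -0.101, 0.2423]
ee_rot: [0.347, 0.938, 0.0, -0.0]
ft_force: [0.1, 0.0, 0.1]
grip_width: 1.001
grasp_force: 0.0
```

Emit:
{"op": "apply_moves", "data": {"rows": [{"x":0,"y":0,"z":0,"ax":0,"ay":0,"az":-7,"gripper":0},{"x":0,"y":0,"z":0,"ax":0,"ay":0,"az":-7,"gripper":0},{"x":0,"y":0,"z":0,"ax":0,"ay":0,"az":-7,"gripper":0},{"x":0,"y":0,"z":0,"ax":0,"ay":0,"az":-7,"gripper":0},{"x":0,"y":0,"z":0,"ax":0,"ay":0,"az":-4.9,"gripper":0}]}}

```text
clock: 1.6
position: [0.64, -0.101, 0.2423]
ee_rot: [0.067, 0.998, 0.0, -0.0]
ft_force: [-1.0, -0.2, 0.5]
grip_width: 1.0
grasp_force: 0.0
```

Run:
```python
from h import *
tool()
c=camera("wrist");cv2.imwrite("pics/w2.png",cv2.resize(c["color"][:,:,::-1],(784,588)))
```

```text
t 1.6 tool in deck x,y,z,yaw of tool x [-132.7  -81.4  242.3   90.3] zaxis [-0.  0. -1.] F [-1.  -0.2  0.5]
```

View pics/w2.png

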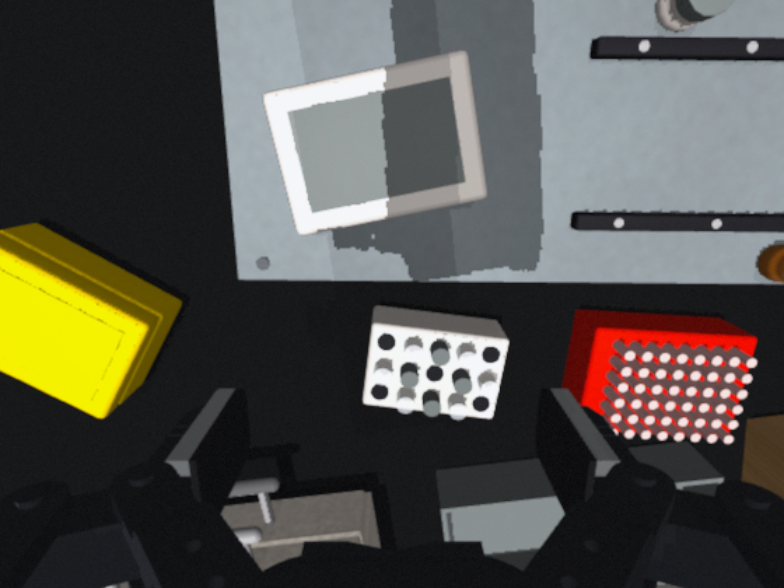

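This close view shows the box lid corners at (264,94), (466,52), (486,196) and (301,234). The deck corner is at (238,280), and the rail mouths are at (593,48) and (574,221). The tube rack stands clear of the deck edge.

Run:
```python
from h import *
K=cal(camera("wrist"));s=lambda *u:np.array(u)/1.4-.15
r=fitdeck(K,[((0,57,20),s(594,47)),((0,-57,20),s(574,221)),((-250,-105,6),s(238,280))],
 [(57,20,s(784,47)),(-57,20,s(784,222)),(-105,6,s(784,284))],np.load("deck.npy"))
d=r.x;print(d[:2],np.degrees(d[2]),np.round(r.fun,1))
x=fit([(K,[(61,43,66),(61,-43,66),(-61,43,66),(-61,-43,66)],np.array([s(466,52),s(486,196),s(264,94),s(301,234)]))],np.load("box0.npy"))
d0=np.load("deck.npy");print(x.x[:2],np.degrees(x.x[2]),np.round(x.fun,1),np.round(rel(d,x.x),1),np.round(rel(d0,x.x),1))
np.save("deck1.npy",d)
rk=fit([(K,[(-50,33,61),(50,33,61),(50,-33,61),(-50,-33,61)],np.array([s(374,326),s(508,340),s(494,417),s(363,404)]))],[720,-100,np.radians(82)])
print("rack",np.round(rel(d,rk.x),1),np.round(rk.fun,1))
```

```text
[576.10066886  39.32181599] 82.2623304541604 [ 0.4 -0.9  0.3  0.9 -0.9  0.4  0.2 -0.9  0.7]
[563.74210134 -99.08589781] 94.45339890679237 [ 1.5 -4.7  3.4  1.  -3.2 -0.2 -1.8  3.1] [-138.8   -6.4   12.2] [-141.4   -5.7   12.5]
rack [ -99.5 -156.3   -8.3] [-1.9 -5.2  6.4 -0.4  1.7  5.  -3.1  1.1]
```

Emit:
{"op": "apply_moves", "data": {"rows": [{"x":-4,"y":0,"z":35,"ax":0,"ay":0,"az":0,"gripper":0},{"x":0,"y":0,"z":41,"ax":0,"ay":0,"az":0,"gripper":0},{"x":0,"y":0,"z":41,"ax":0,"ay":0,"az":0,"gripper":0},{"x":0,"y":0,"z":41,"ax":0,"ay":0,"az":0,"gripper":0},{"x":0,"y":0,"z":30,"ax":0,"ay":0,"az":0,"gripper":0}]}}

```text
clock: 2.12
position: [0.6424, -0.1015, 0.0507]
ee_rot: [0.073, 0.997, 0.0, -0.001]
ft_force: [-0.6, -0.2, -0.3]
grip_width: 1.001
grasp_force: 0.0
```

Run:
```python
from h import *
a=np.load("deck.npy");b=np.load("deck1.npy");np.save("deck.npy",(a+b)/2)
tool()
c=camera("side")["color"][165:265,240:380];w=camera("wrist")["color"][:,:,::-1]
cv2.imwrite("pics/w3.png",np.vstack([cv2.resize(w,(400,300)),cv2.resize(c[:,:,::-1],(400,286))]))
```

```text
t 2.12 tool in deck x,y,z,yaw of tool x [-131.7  -84.3   50.7   89.6] zaxis [-0.003  0.    -1.   ] F [-0.6 -0.2 -0.3]
```

View pics/w3.png

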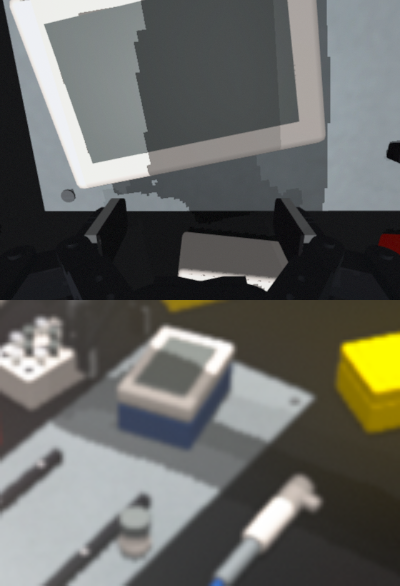

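Both fingers stand clear of the box's long side, straddling its middle, with the rack behind them. I'll lower the rest of the way and push gently.

Emit:
{"op": "apply_moves", "data": {"rows": [{"x":0,"y":0,"z":12,"ax":0,"ay":0,"az":0,"gripper":0},{"x":0,"y":0,"z":10,"ax":0,"ay":0,"az":0,"gripper":0},{"x":6,"y":0,"z":0,"ax":0,"ay":0,"az":0,"gripper":0},{"x":4,"y":0,"z":0,"ax":0,"ay":0,"az":0,"gripper":0},{"x":4,"y":0,"z":0,"ax":0,"ay":0,"az":0,"gripper":0}]}}

```text
clock: 2.63
position: [0.6303, -0.0996, 0.0337]
ee_rot: [0.071, 0.997, -0.0, 0.001]
ft_force: [-0.1, -0.6, 0.2]
grip_width: 0.998
grasp_force: 0.0
```

Emit:
{"op": "apply_moves", "data": {"rows": [{"x":4,"y":0,"z":0,"ax":0,"ay":0,"az":0,"gripper":0},{"x":4,"y":0,"z":0,"ax":0,"ay":0,"az":0,"gripper":0},{"x":3,"y":0,"z":0,"ax":0,"ay":0,"az":0,"gripper":0},{"x":2,"y":0,"z":0,"ax":0,"ay":0,"az":0,"gripper":0},{"x":0,"y":0,"z":0,"ax":0,"ay":0,"az":0,"gripper":0}]}}

```text
clock: 3.05
position: [0.6172, -0.0978, 0.0328]
ee_rot: [0.071, 0.997, -0.0, 0.0]
ft_force: [-0.3, -0.2, 0.9]
grip_width: 0.999
grasp_force: 0.4
```

Run:
```python
from h import *
tool()
c=camera("wrist");cv2.imwrite("pics/w4.png",cv2.resize(c["color"][:,:,::-1],(784,588)))
K=cal(c);d=np.load("deck.npy")
# predicted top corners for a square centred box, in picture px
print(np.round(1.4*proj(K,world(d,[(-133-61,43,66),(-133+61,43,66),(-133+61,-43,66),(-133-61,-43,66)]))))
```

```text
t 3.05 tool in deck x,y,z,yaw of tool x [-131.5  -58.8   32.8   89.8] zaxis [ 0.001 -0.    -1.   ] F [-0.3 -0.2  0.9]
[[ 31. -10.]
 [731. -12.]
 [655. 423.]
 [115. 424.]]
```

View pics/w4.png

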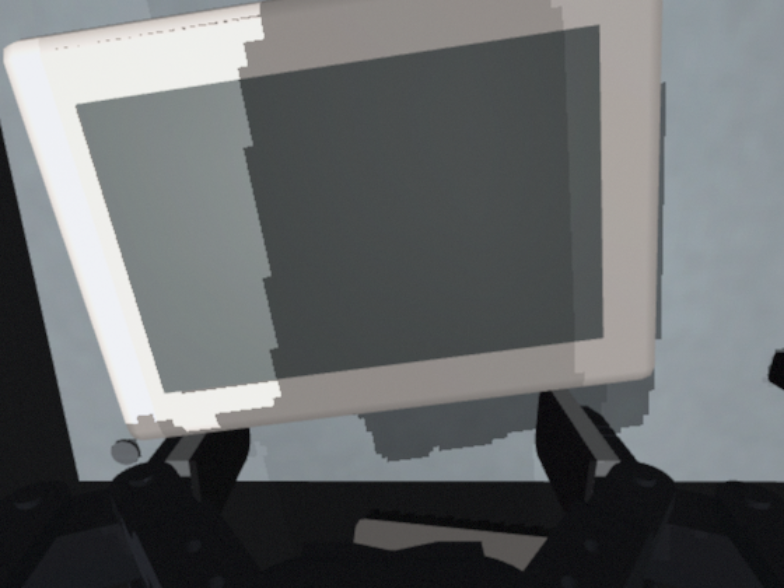

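The box is contacting the rear finger and is about half straightened. Its near lid edge still runs from (130,438) to (655,380), so I'll keep pushing. From here I'll measure the lid by its colour.

Emit:
{"op": "apply_moves", "data": {"rows": [{"x":3,"y":0,"z":0,"ax":0,"ay":0,"az":0,"gripper":0},{"x":2,"y":0,"z":0,"ax":0,"ay":0,"az":0,"gripper":0},{"x":1,"y":0,"z":0,"ax":0,"ay":0,"az":0,"gripper":0},{"x":0,"y":0,"z":0,"ax":0,"ay":0,"az":0,"gripper":0},{"x":0,"y":0,"z":0,"ax":0,"ay":0,"az":0,"gripper":0}]}}

```text
clock: 3.52
position: [0.6111, -0.0968, 0.0322]
ee_rot: [0.071, 0.998, 0.0, -0.0]
ft_force: [1.3, 0.3, 1.8]
grip_width: 1.002
grasp_force: 0.5
```

```bash
cat >> h.py <<'E'
def ground(K,uv,z): # pixel -> deck xy at height z mm
    d=np.load("deck.npy");R=cv2.Rodrigues(K[1])[0];C=-R.T@K[2]*1000
    out=[]
    for u in np.atleast_2d(uv):
        v=R.T@np.linalg.inv(K[0])@[u[0],u[1],1];p=C+v*(z-C[2])/v[2];out.append(rel(d,np.array([p[0],p[1],0]))[:2])
    return np.array(out)
def lid(c):
    im=c["color"].astype(int);m=((im[:,:,0]>=im[:,:,2]+1)&(im.min(2)>105)&(im[:,:,0]-im[:,:,2]<60)).astype(np.uint8)
    m=cv2.morphologyEx(m,cv2.MORPH_OPEN,np.ones((3,3)))
    return m
E
python3 - <<'E'
from h import *
tool();c=camera("wrist");K=cal(c);m=lid(c)
n,l,st,_=cv2.connectedComponentsWithStats(m);k=1+st[1:,4].argmax();m=(l==k);print(st[k])
pts=[(u,np.where(m[:320,u])[0].max()) for u in range(115,450,15) if m[:320,u].any()]
g=ground(K,pts,63);f=np.polyfit(g[:,0],g[:,1],1);print(np.round(g[::3],1).tolist(),"slope deg",np.degrees(np.arctan(f[0])),"y at -135",np.polyval(f,-135))
E
```

```text
t 3.52 tool in deck x,y,z,yaw of tool x [-131.4  -52.6   32.2   89.8] zaxis [-0.  0. -1.] F [1.3 0.3 1.8]
[   11     0   474   314 47457]
[[-185.3, -41.6], [-170.4, -40.2], [-155.6, -38.8], [-141.0, -37.7], [-126.4, -36.3], [-112.0, -34.9], [-97.6, -33.6], [-83.3, -32.5]] slope deg 5.126912640420135 y at -135 -37.04974526112332
```

The box is now at y≈+6 with 5° of yaw left. A mirror nudge from the robot side, front finger first, removes both, so I'll hop over the box.

Emit:
{"op": "apply_moves", "data": {"rows": [{"x":-12,"y":0,"z":0,"ax":0,"ay":0,"az":0,"gripper":0},{"x":0,"y":0,"z":-40,"ax":0,"ay":0,"az":0,"gripper":0},{"x":0,"y":0,"z":-40,"ax":0,"ay":0,"az":0,"gripper":0},{"x":0,"y":0,"z":-30,"ax":0,"ay":0,"az":0,"gripper":0},{"x":0,"y":0,"z":0,"ax":0,"ay":0,"az":0,"gripper":0}]}}

```text
clock: 3.98
position: [0.6262, -0.0985, 0.1492]
ee_rot: [0.071, 0.997, -0.0, 0.005]
ft_force: [0.0, -0.8, -0.0]
grip_width: 1.004
grasp_force: 0.0
```

Emit:
{"op": "apply_moves", "data": {"rows": [{"x":36,"y":0,"z":0,"ax":0,"ay":0,"az":0,"gripper":0},{"x":36,"y":0,"z":0,"ax":0,"ay":0,"az":0,"gripper":0},{"x":36,"y":0,"z":0,"ax":0,"ay":0,"az":0,"gripper":0},{"x":36,"y":0,"z":0,"ax":0,"ay":0,"az":0,"gripper":0},{"x":0,"y":0,"z":0,"ax":0,"ay":0,"az":0,"gripper":0}]}}

```text
clock: 4.4
position: [0.4736, -0.0775, 0.1404]
ee_rot: [0.071, 0.997, -0.0, -0.003]
ft_force: [0.8, 0.6, -1.2]
grip_width: 1.003
grasp_force: 0.0
```

```bash
cat >> h.py <<'E'
def box(p0=(-135,0,0),name="scene"):
    # fit outline of box top+sides silhouette: lid mask vs projected top quad, in deck coords
    d=np.load("deck.npy");c=camera(name);K=cal(c);m=lid(c);im=c["color"].astype(int)
    def quad(p,z=66):
        t=np.radians(p[2]);P=[(p[0]+x*np.cos(t)-y*np.sin(t),p[1]+x*np.sin(t)+y*np.cos(t),z) for x,y in((-61,43),(61,43),(61,-43),(-61,-43))]
        return proj(K,world(d,P))
    return c,K,m,quad
E
python3 - <<'E'
from h import *
tool()
for n in("scene","side"):
    c,K,m,q=box(name=n);qq=q((-135,4,5));x,y,w,h=cv2.boundingRect(qq.astype(np.float32))
    sub=m[y-12:y+h+16,x-14:x+w+14];print(n,np.round(qq,1).tolist(),x-14,y-12)
    print("\n".join("".join(".#"[v] for v in r) for r in sub[::2,::1]))
E
```

```text
t 4.4 tool in deck x,y,z,yaw of tool x [-131.1   86.2  140.4   89.8] zaxis [-0.007 -0.    -1.   ] F [ 0.8  0.6 -1.2]
scene [[228.5, 187.0], [272.0, 191.9], [262.5, 208.8], [216.2, 203.0]] 202 174
....................................................................................
....................................................................................
....................................................................................
....................................................................................
..................................................................................##
............................................................................########
...........................................................................#########
..................................#####....................................#########
..................................#######################...................########
........................................##############################..............
.....................###..............................
[... 2903 characters left out ...]
#######...........................
..........................##################.............................
................................##########...............................
.....................................####................................
.........................................................................
.........................................................................
.........................................................................
.........................................................................
.........................................................................
.........................................................................
```

Emit:
{"op": "apply_moves", "data": {"rows": [{"x":0,"y":0,"z":36,"ax":0,"ay":0,"az":0,"gripper":0},{"x":0,"y":0,"z":37,"ax":0,"ay":0,"az":0,"gripper":0},{"x":0,"y":0,"z":37,"ax":0,"ay":0,"az":0,"gripper":0},{"x":-4,"y":0,"z":0,"ax":0,"ay":0,"az":0,"gripper":0},{"x":-5,"y":0,"z":0,"ax":0,"ay":0,"az":0,"gripper":0}]}}

```text
clock: 4.92
position: [0.4892, -0.0793, 0.0314]
ee_rot: [0.07, 0.998, 0.0, -0.002]
ft_force: [-0.7, -0.4, 0.3]
grip_width: 1.002
grasp_force: 0.0
```

Emit:
{"op": "apply_moves", "data": {"rows": [{"x":-4,"y":0,"z":0,"ax":0,"ay":0,"az":0,"gripper":0},{"x":-4,"y":0,"z":0,"ax":0,"ay":0,"az":0,"gripper":0},{"x":-4,"y":0,"z":0,"ax":0,"ay":0,"az":0,"gripper":0},{"x":-3,"y":0,"z":0,"ax":0,"ay":0,"az":0,"gripper":0},{"x":0,"y":0,"z":0,"ax":0,"ay":0,"az":0,"gripper":0}]}}

```text
clock: 5.33
position: [0.5058, -0.0818, 0.0334]
ee_rot: [0.071, 0.998, -0.0, 0.001]
ft_force: [0.4, -0.7, 0.6]
grip_width: 1.0
grasp_force: 0.0
```

Run:
```python
from h import *
tool()
```

```text
t 5.33 tool in deck x,y,z,yaw of tool x [-131.    53.8   33.4   89.8] zaxis [ 0.002 -0.    -1.   ] F [ 0.4 -0.7  0.6]
```

Emit:
{"op": "apply_moves", "data": {"rows": [{"x":10,"y":0,"z":0,"ax":0,"ay":0,"az":0,"gripper":0},{"x":0,"y":0,"z":-40,"ax":0,"ay":0,"az":0,"gripper":0},{"x":0,"y":0,"z":-40,"ax":0,"ay":0,"az":0,"gripper":0},{"x":0,"y":0,"z":-40,"ax":0,"ay":0,"az":0,"gripper":0},{"x":0,"y":0,"z":-40,"ax":0,"ay":0,"az":0,"gripper":0}]}}

```text
clock: 5.75
position: [0.4933, -0.0802, 0.1943]
ee_rot: [0.071, 0.997, -0.0, 0.0]
ft_force: [1.7, 0.5, -0.1]
grip_width: 0.997
grasp_force: 0.0
```

Emit:
{"op": "apply_moves", "data": {"rows": [{"x":-21,"y":-30,"z":0,"ax":0,"ay":0,"az":0,"gripper":0.53},{"x":-21,"y":-30,"z":0,"ax":0,"ay":0,"az":0,"gripper":0.53},{"x":-22,"y":-30,"z":0,"ax":0,"ay":0,"az":7,"gripper":0.53},{"x":0,"y":0,"z":0,"ax":0,"ay":0,"az":7,"gripper":0.53},{"x":0,"y":0,"z":0,"ax":0,"ay":0,"az":7,"gripper":0.53}]}}

```text
clock: 6.17
position: [0.5445, -0.1808, 0.1919]
ee_rot: [0.256, 0.967, -0.0, -0.0]
ft_force: [0.6, 0.6, -0.0]
grip_width: 0.472
grasp_force: 0.0
```

Emit:
{"op": "apply_moves", "data": {"rows": [{"x":0,"y":0,"z":0,"ax":0,"ay":0,"az":7,"gripper":0.53},{"x":0,"y":0,"z":0,"ax":0,"ay":0,"az":7,"gripper":0.53},{"x":0,"y":0,"z":0,"ax":0,"ay":0,"az":7,"gripper":0.53},{"x":0,"y":0,"z":0,"ax":0,"ay":0,"az":7,"gripper":0.53},{"x":0,"y":0,"z":0,"ax":0,"ay":0,"az":7,"gripper":0.53}]}}

```text
clock: 6.58
position: [0.5444, -0.1783, 0.1924]
ee_rot: [0.533, 0.846, 0.0, 0.0]
ft_force: [0.2, 0.0, 0.2]
grip_width: 0.472
grasp_force: 0.0
```

Emit:
{"op": "apply_moves", "data": {"rows": [{"x":0,"y":0,"z":0,"ax":0,"ay":0,"az":7,"gripper":0.53},{"x":0,"y":0,"z":0,"ax":0,"ay":0,"az":7,"gripper":0.53},{"x":0,"y":0,"z":0,"ax":0,"ay":0,"az":7,"gripper":0.53},{"x":0,"y":0,"z":0,"ax":0,"ay":0,"az":7,"gripper":0.53},{"x":0,"y":0,"z":0,"ax":0,"ay":0,"az":5.8,"gripper":0.53}]}}

```text
clock: 7.0
position: [0.5444, -0.1783, 0.1924]
ee_rot: [0.756, 0.654, 0.0, -0.0]
ft_force: [-0.4, 0.3, 0.1]
grip_width: 0.469
grasp_force: 0.0
```

```bash
cat >> h.py <<'E'
def measure(p0=(-135,0,0),save=None):
    # lid outline in the wrist view -> box pose in deck frame, from hull of lid mask backprojected at z=64
    c=camera("wrist");K=cal(c);m=lid(c);d=np.load("deck.npy")
    if save: cv2.imwrite(save,cv2.resize(c["color"][:,:,::-1],(784,588)))
    n,l,st,_=cv2.connectedComponentsWithStats(m);u0=proj(K,world(d,[(p0[0],p0[1],66)]))[0]
    keep=[k for k in range(1,n) if st[k,4]>60 and abs(st[k,0]+st[k,2]/2-u0[0])<90 and abs(st[k,1]+st[k,3]/2-u0[1])<110]
    mm=np.isin(l,keep).astype(np.uint8);v,u=np.where(mm)
    g=ground(K,np.c_[u,v],66).astype(np.float32)
    (cx,cy),(w,h),a=cv2.minAreaRect(g);a=(a+45)%90-45
    print("box centre",round(cx,1),round(cy,1),"size",round(w,1),round(h,1),"yaw",round(a,1),"img",np.round(u0),[st[k].tolist() for k in keep])
    return c,K
E
python3 - <<'E'
from h import *
tool();measure(save="pics/w5.png")
E
```

```text
t 7.0 tool in deck x,y,z,yaw of tool x [-221.3    2.3  192.4   -0.4] zaxis [ 0.  0. -1.] F [-0.4  0.3  0.1]
box centre -138.9 -0.8 size 84.4 117.5 yaw -0.1 img [282.  90.] [[218, 0, 125, 180, 3603]]
```

The box is now at about (-139, -1) and square. I'll descend behind it and push with both fingers.

Emit:
{"op": "apply_moves", "data": {"rows": [{"x":-6,"y":3,"z":40,"ax":0,"ay":0,"az":0.4,"gripper":0.53},{"x":0,"y":0,"z":40,"ax":0,"ay":0,"az":0,"gripper":0.53},{"x":0,"y":0,"z":40,"ax":0,"ay":0,"az":0,"gripper":0.53},{"x":0,"y":0,"z":40,"ax":0,"ay":0,"az":0,"gripper":0.53},{"x":0,"y":0,"z":0,"ax":0,"ay":0,"az":0,"gripper":0.53}]}}

```text
clock: 7.47
position: [0.5417, -0.1832, 0.0251]
ee_rot: [0.756, 0.655, -0.003, -0.005]
ft_force: [-2.0, 0.5, -1.2]
grip_width: 0.473
grasp_force: 0.0
```

Emit:
{"op": "apply_moves", "data": {"rows": [{"x":8,"y":0,"z":0,"ax":0,"ay":0,"az":0,"gripper":0.53},{"x":5,"y":0,"z":0,"ax":0,"ay":0,"az":0,"gripper":0.53},{"x":5,"y":0,"z":0,"ax":0,"ay":0,"az":0,"gripper":0.53},{"x":6,"y":0,"z":0,"ax":0,"ay":0,"az":0,"gripper":0.53},{"x":6,"y":0,"z":0,"ax":0,"ay":0,"az":0,"gripper":0.53}]}}

```text
clock: 7.88
position: [0.553, -0.1552, 0.0345]
ee_rot: [0.756, 0.654, 0.001, 0.002]
ft_force: [-0.8, -2.8, 1.3]
grip_width: 0.465
grasp_force: 0.0
```

Emit:
{"op": "apply_moves", "data": {"rows": [{"x":7,"y":0,"z":0,"ax":0,"ay":0,"az":0,"gripper":0.53},{"x":7,"y":0,"z":0,"ax":0,"ay":0,"az":0,"gripper":0.53},{"x":7,"y":0,"z":0,"ax":0,"ay":0,"az":0,"gripper":0.53},{"x":7,"y":0,"z":0,"ax":0,"ay":0,"az":0,"gripper":0.53},{"x":4,"y":0,"z":0,"ax":0,"ay":0,"az":0,"gripper":0.53}]}}

```text
clock: 8.3
position: [0.5572, -0.1232, 0.0334]
ee_rot: [0.756, 0.654, 0.0, 0.001]
ft_force: [-0.3, -6.6, 7.2]
grip_width: 0.472
grasp_force: 0.0
```

Run:
```python
from h import *
tool();c,K=measure((-110,0))
# rails by darkness: lower boundary scan, in the wrist view
im=c["color"].max(2);cv2.imwrite("pics/w6.png",cv2.resize(c["color"][:,:,::-1],(784,588)))
d=np.load("deck.npy");print(np.round(proj(K,world(d,[(0,51,20),(0,-51,20),(20,51,20),(20,-51,20)])),0).tolist())
```

```text
t 8.3 tool in deck x,y,z,yaw of tool x [-164.9   -2.9   33.4   -0.4] zaxis [ 0.002 -0.001 -1.   ] F [-0.3 -6.6  7.2]
box centre -107.4 -0.7 size 82.8 86.5 yaw -0.3 img [268. 182.] [[101, 0, 335, 308, 21362]]
[[106.0, -187.0], [427.0, -189.0], [96.0, -273.0], [434.0, -275.0]]
```

Emit:
{"op": "apply_moves", "data": {"rows": [{"x":0,"y":0,"z":0,"ax":0,"ay":0,"az":0,"gripper":0.53},{"x":0,"y":0,"z":0,"ax":0,"ay":0,"az":0,"gripper":0.53}]}}

```text
clock: 8.52
position: [0.5573, -0.1224, 0.0333]
ee_rot: [0.756, 0.654, 0.001, 0.001]
ft_force: [0.0, -0.3, 5.8]
grip_width: 0.472
grasp_force: 0.0
```

Run:
```python
from h import *
tool()
im=cv2.resize(camera("wrist")["color"][:,:,::-1],(400,300));s=[cv2.resize(camera(n)["color"][y:y+90,x:x+120,::-1],(400,300)) for n,x,y in(("side",250,160),("scene",210,160))]
cv2.imwrite("pics/w7.png",np.vstack([np.hstack([im,s[0]]),np.hstack([s[1],s[1]*0])]))
```

```text
t 8.52 tool in deck x,y,z,yaw of tool x [-164.1   -2.9   33.3   -0.4] zaxis [ 0.002  0.    -1.   ] F [ 0.  -0.3  5.8]
```

View pics/w7.png

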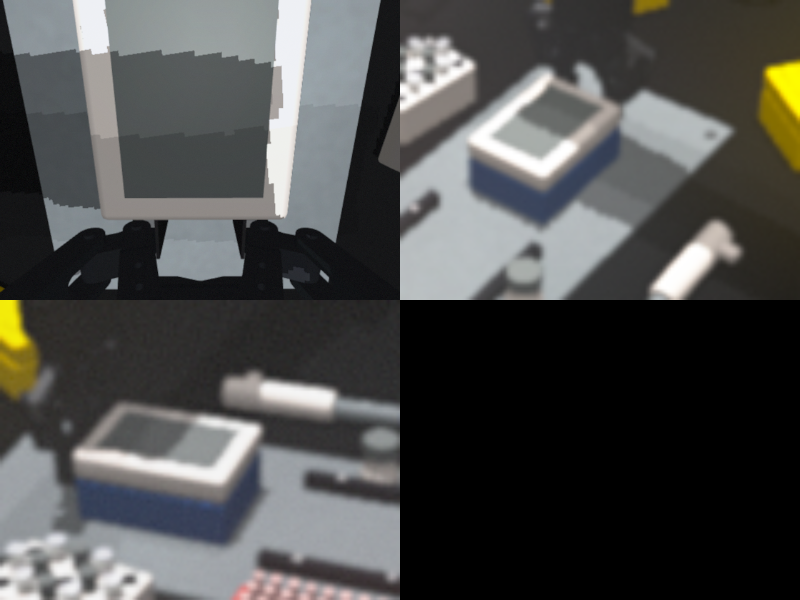

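The picture shows the box square and flat on the deck, with both fingers just behind its rear face. The 6 N vertical force is unexplained, so I'll raise slightly and recheck.

Emit:
{"op": "apply_moves", "data": {"rows": [{"x":-3,"y":0,"z":0,"ax":0,"ay":0,"az":0,"gripper":0.53},{"x":0,"y":0,"z":-4,"ax":0,"ay":0,"az":0,"gripper":0.53},{"x":0,"y":-2,"z":0,"ax":0,"ay":0,"az":-0.4,"gripper":0.53},{"x":0,"y":0,"z":0,"ax":0,"ay":0,"az":0,"gripper":0.53}]}}

```text
clock: 9.0
position: [0.5536, -0.1255, 0.0364]
ee_rot: [0.754, 0.657, 0.0, -0.0]
ft_force: [-0.5, 0.1, -0.1]
grip_width: 0.47
grasp_force: 0.0
```

Run:
```python
from h import *
tool();c=camera("wrist");K=cal(c);m=lid(c)
# rear lid edge and side edges, in the deck frame at lid height; deck side edges (y +-105, z 6) as check of the deck frame
E=[]
for u in range(150,400,10):
    v=np.where(m[:,u])[0]
    if len(v) and 250<v.max()<330: E.append((u,v.max()))
g=ground(K,E,63);k=np.polyfit(g[:,1],g[:,0],1);print("rear edge x",np.median(g[:,0]),"yaw",-np.degrees(k[0]))
L=[];Rr=[];DL=[];DR=[]
br=c["color"].max(2)
for v in range(20,180,10):
    u=np.where(m[v,100:440])[0]+100;L.append((u.min(),v));Rr.append((u.max(),v))
    w=np.where(br[v]>60)[0];DL.append((w.min(),v));DR.append((w.max(),v))
for n,P,z in(("L",L,66),("R",Rr,66),("DL",DL,6),("DR",DR,6)): q=ground(K,P,z);print(n,np.round(q[::3],1).tolist(),np.median(q[:,1]))
```

```text
t 9.0 tool in deck x,y,z,yaw of tool x [-1.677e+02  4.000e-01  3.640e+01  1.000e-01] zaxis [-0.  0. -1.] F [-0.5  0.1 -0.1]
rear edge x -151.26083682341377 yaw -0.31462406799895937
L [[-71.0, 40.5], [-78.1, 40.4], [-85.5, 40.5], [-93.3, 40.6], [-101.5, 40.8], [-110.0, 40.6]] 40.58378529589321
R [[-70.9, -41.0], [-78.0, -42.0], [-85.4, -41.9], [-93.2, -41.8], [-101.4, -42.0], [-110.0, -41.9]] -41.854196396757345
DL [[-58.5, 105.8], [-69.8, 105.7], [-81.6, 105.6], [-94.0, 105.9], [-106.9, 105.8], [-120.6, 105.6]] 105.69077942568606
DR [[-58.2, -104.3], [-69.5, -104.2], [-81.3, -104.0], [-93.7, -103.9], [-106.7, -104.2], [-120.3, -129.1]] -104.137161810359
```

The box is square, and its offset relative to the deck edges is about -1.4 mm, well within the 8 mm. The vertical force has gone too. I'll push down the lane.

Emit:
{"op": "apply_moves", "data": {"rows": [{"x":5,"y":0,"z":0,"ax":0,"ay":0,"az":0,"gripper":0.53},{"x":5,"y":0,"z":0,"ax":0,"ay":0,"az":0,"gripper":0.53},{"x":7,"y":0,"z":0,"ax":0,"ay":0,"az":0,"gripper":0.53},{"x":8,"y":0,"z":0,"ax":0,"ay":0,"az":0,"gripper":0.53},{"x":8,"y":0,"z":0,"ax":0,"ay":0,"az":0,"gripper":0.53}]}}

```text
clock: 9.47
position: [0.5585, -0.0924, 0.0363]
ee_rot: [0.754, 0.657, -0.0, -0.0]
ft_force: [0.1, -2.0, 0.2]
grip_width: 0.467
grasp_force: 0.0
```

Emit:
{"op": "apply_moves", "data": {"rows": [{"x":8,"y":0,"z":0,"ax":0,"ay":0,"az":0,"gripper":0.53},{"x":8,"y":0,"z":0,"ax":0,"ay":0,"az":0,"gripper":0.53},{"x":8,"y":0,"z":0,"ax":0,"ay":0,"az":0,"gripper":0.53},{"x":7,"y":0,"z":0,"ax":0,"ay":0,"az":0,"gripper":0.53},{"x":4,"y":0,"z":0,"ax":0,"ay":0,"az":0,"gripper":0.53}]}}

```text
clock: 9.88
position: [0.5634, -0.0572, 0.0363]
ee_rot: [0.754, 0.657, 0.0, -0.0]
ft_force: [0.3, -2.2, -0.8]
grip_width: 0.471
grasp_force: 0.0
```

```bash
cat > m.py <<'E'
from h import *
tool();c=camera("wrist");K=cal(c);m=lid(c)
E=[]
for u in range(150,400,10):
    v=np.where(m[:,u])[0]
    if len(v) and 250<v.max()<330: E.append((u,v.max()))
g=ground(K,E,63);k=np.polyfit(g[:,1],g[:,0],1);print("rear edge x",np.median(g[:,0]),"yaw",-np.degrees(k[0]))
br=c["color"].max(2);W={"L":[],"R":[],"DL":[],"DR":[],"railL":[],"railR":[]}
pl=[np.array(proj(K,world(np.load("deck.npy"),[(x,s*51,20) for x in range(-60,230,5)])))for s in(1,-1)]
for v in range(20,250,10):
    u=np.where(m[v,100:440])[0]+100
    if len(u): W["L"].append((u.min(),v));W["R"].append((u.max(),v))
    w=np.where(br[v]>60)[0];W["DL"].append((w.min(),v));W["DR"].append((w.max(),v))
    # inner edge of dark rail outward from the box side
    for n,s in(("railL",-1),("railR",1)):
        if len(u):
            a=u.min()-4 if s<0 else u.max()+4
            r=br[v,:a][::-1] if s<0 else br[v,a:]
            i=np.where(r<45)[0]
            if len(i): W[n].append((a-1-i[0] if s<0 else a+i[0],v))
for n,z in(("L",66),("R",66),("DL",6),("DR",6),("railL",20),("railR",20)):
    if W[n]: q=ground(K,W[n],z);print(n,np.round(np.c_[q[:,0],q[:,1]][::4],0).astype(int).tolist(),"med y",round(np.median(q[:,1]),1))
E
python3 m.py
```

```text
t 9.88 tool in deck x,y,z,yaw of tool x [-98.7   0.1  36.3   0.1] zaxis [ 0.  0. -1.] F [ 0.3 -2.2 -0.8]
rear edge x -86.31200856121822 yaw -2.501827520060464
L [[-2, 41], [-12, 41], [-22, 41], [-32, 41], [-44, 41], [-56, 41]] med y 40.8
R [[-2, -41], [-11, -42], [-22, -42], [-32, -42], [-44, -42], [-56, -42]] med y -41.7
DL [[10, 105], [-5, 105], [-21, 105], [-38, 105], [-56, 105], [-76, 106]] med y 105.5
DR [[11, -105], [-4, -105], [-20, -105], [-38, -104], [-56, -104], [-76, -135]] med y -104.6
railL [[8, 61], [-6, 97], [-21, 97], [-37, 97], [-53, 97], [-71, 97]] med y 96.8
railR [[8, -61], [-6, -96], [-21, -96], [-36, -96], [-53, -96], [-71, -96]] med y -95.8
```

The box is centred within about 1 mm, square, and entering the lane. I'll continue.

Emit:
{"op": "apply_moves", "data": {"rows": [{"x":7,"y":0,"z":0,"ax":0,"ay":0,"az":0,"gripper":0.53},{"x":8,"y":0,"z":0,"ax":0,"ay":0,"az":0,"gripper":0.53},{"x":8,"y":0,"z":0,"ax":0,"ay":0,"az":0,"gripper":0.53},{"x":8,"y":0,"z":0,"ax":0,"ay":0,"az":0,"gripper":0.53},{"x":8,"y":0,"z":0,"ax":0,"ay":0,"az":0,"gripper":0.53}]}}

```text
clock: 10.35
position: [0.5687, -0.0192, 0.0363]
ee_rot: [0.754, 0.657, 0.0, -0.0]
ft_force: [-0.1, -1.7, -0.1]
grip_width: 0.466
grasp_force: 0.0
```

Emit:
{"op": "apply_moves", "data": {"rows": [{"x":8,"y":0,"z":0,"ax":0,"ay":0,"az":0,"gripper":0.53},{"x":8,"y":0,"z":0,"ax":0,"ay":0,"az":0,"gripper":0.53},{"x":8,"y":0,"z":0,"ax":0,"ay":0,"az":0,"gripper":0.53},{"x":7,"y":0,"z":0,"ax":0,"ay":0,"az":0,"gripper":0.53},{"x":4,"y":0,"z":0,"ax":0,"ay":0,"az":0,"gripper":0.53}]}}

```text
clock: 10.77
position: [0.5735, 0.016, 0.0363]
ee_rot: [0.754, 0.657, 0.0, -0.0]
ft_force: [-0.9, -1.9, 0.3]
grip_width: 0.473
grasp_force: 0.0
```

```bash
python3 m.py
```

```text
t 10.77 tool in deck x,y,z,yaw of tool x [-24.8   0.1  36.3   0.1] zaxis [ 0.  0. -1.] F [-0.9 -1.9  0.3]
rear edge x -12.413008200485645 yaw -2.186659844708826
L [[72, 41], [62, 41], [52, 41], [41, 41], [30, 41], [18, 41]] med y 40.7
R [[72, -41], [63, -42], [52, -42], [42, -42], [30, -42], [18, -42]] med y -41.8
DL [[84, 105], [69, 118], [53, 122], [36, 105], [18, 105], [-2, 105]] med y 105.2
DR [[85, -105], [70, -105], [53, -105], [36, -126], [18, -130], [-2, -105]] med y -105.1
railL [[82, 61], [68, 61], [53, 61], [37, 61], [21, 61], [3, 61]] med y 61.2
railR [[82, -61], [68, -96], [53, -96], [38, -96], [21, -96], [3, -96]] med y -96.2
```

Emit:
{"op": "apply_moves", "data": {"rows": [{"x":7,"y":0,"z":0,"ax":0,"ay":0,"az":0,"gripper":0.53},{"x":8,"y":0,"z":0,"ax":0,"ay":0,"az":0,"gripper":0.53},{"x":8,"y":0,"z":0,"ax":0,"ay":0,"az":0,"gripper":0.53},{"x":8,"y":0,"z":0,"ax":0,"ay":0,"az":0,"gripper":0.53},{"x":8,"y":0,"z":0,"ax":0,"ay":0,"az":0,"gripper":0.53}]}}

```text
clock: 11.23
position: [0.5788, 0.0542, 0.0363]
ee_rot: [0.754, 0.657, 0.0, -0.0]
ft_force: [-0.8, -1.5, 0.4]
grip_width: 0.473
grasp_force: 0.0
```

Emit:
{"op": "apply_moves", "data": {"rows": [{"x":8,"y":0,"z":0,"ax":0,"ay":0,"az":0,"gripper":0.53},{"x":8,"y":0,"z":0,"ax":0,"ay":0,"az":0,"gripper":0.53},{"x":8,"y":0,"z":0,"ax":0,"ay":0,"az":0,"gripper":0.53},{"x":6,"y":0,"z":0,"ax":0,"ay":0,"az":0,"gripper":0.53},{"x":4,"y":0,"z":0,"ax":0,"ay":0,"az":0,"gripper":0.53}]}}

```text
clock: 11.65
position: [0.5834, 0.0881, 0.0363]
ee_rot: [0.754, 0.657, 0.0, -0.0]
ft_force: [-1.0, -1.8, 0.7]
grip_width: 0.47
grasp_force: 0.0
```

```bash
python3 m.py
```

```text
t 11.65 tool in deck x,y,z,yaw of tool x [48.   0.2 36.3  0.1] zaxis [ 0.  0. -1.] F [-1.  -1.8  0.7]
rear edge x 60.3521887328382 yaw -2.3386271888700736
L [[145, 41], [135, 41], [125, 41], [114, 41], [103, 41], [90, 41]] med y 40.8
R [[145, -41], [135, -42], [125, -42], [114, -42], [103, -42], [90, -42]] med y -41.7
DL [[157, 105], [142, 105], [126, 105], [109, 105], [90, 105], [71, 105]] med y 104.7
DR [[157, -115], [142, -106], [126, -105], [109, -105], [91, -130], [71, -135]] med y -105.5
railL [[154, 96], [140, 61], [126, 61], [110, 61], [93, 61], [75, 61]] med y 61.3
railR [[154, -61], [141, -62], [126, -62], [110, -97], [93, -96], [76, -96]] med y -96.5
```

Now slowly to the stop, watching the force.

Emit:
{"op": "apply_moves", "data": {"rows": [{"x":4,"y":0,"z":0,"ax":0,"ay":0,"az":0,"gripper":0.53},{"x":4,"y":0,"z":0,"ax":0,"ay":0,"az":0,"gripper":0.53},{"x":3,"y":0,"z":0,"ax":0,"ay":0,"az":0,"gripper":0.53},{"x":2,"y":0,"z":0,"ax":0,"ay":0,"az":0,"gripper":0.53},{"x":1,"y":0,"z":0,"ax":0,"ay":0,"az":0,"gripper":0.53}]}}

```text
clock: 12.12
position: [0.5854, 0.1011, 0.0363]
ee_rot: [0.754, 0.657, 0.0, -0.0]
ft_force: [-1.9, -1.6, 0.1]
grip_width: 0.47
grasp_force: 0.0
```

Emit:
{"op": "apply_moves", "data": {"rows": [{"x":1,"y":0,"z":0,"ax":0,"ay":0,"az":0,"gripper":0.53},{"x":1,"y":0,"z":0,"ax":0,"ay":0,"az":0,"gripper":0.53},{"x":1,"y":0,"z":0,"ax":0,"ay":0,"az":0,"gripper":0.53}]}}

```text
clock: 12.37
position: [0.5858, 0.1036, 0.0363]
ee_rot: [0.754, 0.657, -0.0, 0.0]
ft_force: [-0.4, -2.0, -0.1]
grip_width: 0.47
grasp_force: 0.0
```

Emit:
{"op": "apply_moves", "data": {"rows": [{"x":1,"y":0,"z":0,"ax":0,"ay":0,"az":0,"gripper":0.53},{"x":1,"y":0,"z":0,"ax":0,"ay":0,"az":0,"gripper":0.53}]}}

```text
clock: 12.53
position: [0.586, 0.1057, 0.0363]
ee_rot: [0.754, 0.657, 0.0, 0.0]
ft_force: [-0.6, -1.3, 0.6]
grip_width: 0.472
grasp_force: 0.0
```

Emit:
{"op": "apply_moves", "data": {"rows": [{"x":1,"y":0,"z":0,"ax":0,"ay":0,"az":0,"gripper":0.53},{"x":1,"y":0,"z":0,"ax":0,"ay":0,"az":0,"gripper":0.53}]}}

```text
clock: 12.7
position: [0.586, 0.1064, 0.0362]
ee_rot: [0.754, 0.656, -0.001, 0.0]
ft_force: [-3.4, -8.8, 2.7]
grip_width: 0.47
grasp_force: 0.0
```

Emit:
{"op": "apply_moves", "data": {"rows": [{"x":1,"y":0,"z":0,"ax":0,"ay":0,"az":0,"gripper":0.53},{"x":0,"y":0,"z":0,"ax":0,"ay":0,"az":0,"gripper":0.53}]}}

```text
clock: 12.87
position: [0.586, 0.1064, 0.0362]
ee_rot: [0.755, 0.656, -0.001, 0.001]
ft_force: [-2.7, -9.3, 2.3]
grip_width: 0.469
grasp_force: 0.0
```

```bash
python3 m.py
```

```text
t 12.87 tool in deck x,y,z,yaw of tool x [66.4  0.1 36.2 -0.1] zaxis [-0.001 -0.003 -1.   ] F [-2.7 -9.3  2.3]
rear edge x 78.6574572314827 yaw -2.3934416086333123
L [[163, 41], [154, 41], [144, 41], [133, 41], [121, 41], [109, 41]] med y 40.7
R [[163, -41], [154, -42], [144, -42], [133, -42], [121, -42], [109, -42]] med y -41.8
DL [[176, 105], [161, 104], [145, 105], [127, 105], [109, 105], [90, 105]] med y 104.6
DR [[175, -115], [160, -118], [144, -105], [127, -105], [109, -130], [89, -135]] med y -117.2
railL [[173, 96], [159, 61], [144, 61], [129, 61], [112, 61], [94, 61]] med y 61.3
railR [[173, -61], [159, -62], [136, -97], [120, -97], [103, -97], [84, -97]] med y -96.5
```

The tool stopped at x=66.4 with the rear edge at about 78.6 (78 is home), so the box is seated. I'll back off straight, then rise.

Emit:
{"op": "apply_moves", "data": {"rows": [{"x":-4,"y":0,"z":0,"ax":0,"ay":0,"az":0,"gripper":0.53},{"x":-10,"y":0,"z":0,"ax":0,"ay":0,"az":0,"gripper":0.53},{"x":-12,"y":0,"z":0,"ax":0,"ay":0,"az":0,"gripper":0.53},{"x":0,"y":0,"z":-20,"ax":0,"ay":0,"az":0,"gripper":0.53},{"x":0,"y":0,"z":-40,"ax":0,"ay":0,"az":0,"gripper":0.53}]}}

```text
clock: 13.33
position: [0.5797, 0.0805, 0.0925]
ee_rot: [0.755, 0.656, -0.004, -0.002]
ft_force: [0.3, -0.2, -0.6]
grip_width: 0.471
grasp_force: 0.0
```

Emit:
{"op": "apply_moves", "data": {"rows": [{"x":0,"y":0,"z":-40,"ax":0,"ay":0,"az":0,"gripper":0.53},{"x":0,"y":0,"z":-40,"ax":0,"ay":0,"az":0,"gripper":0.53},{"x":0,"y":0,"z":-20,"ax":0,"ay":0,"az":0,"gripper":0.53},{"x":0,"y":0,"z":0,"ax":0,"ay":0,"az":0,"gripper":0.53},{"x":0,"y":0,"z":0,"ax":0,"ay":0,"az":0,"gripper":0.53}]}}

```text
clock: 13.75
position: [0.5834, 0.0823, 0.1976]
ee_rot: [0.754, 0.657, 0.001, 0.001]
ft_force: [-0.7, 0.1, -1.7]
grip_width: 0.468
grasp_force: 0.0
```

Run:
```python
from h import *
tool();measure((139,0))
```

```text
t 13.75 tool in deck x,y,z,yaw of tool x [ 42.2  -0.6 197.6  -0. ] zaxis [ 0.003  0.001 -1.   ] F [-0.7  0.1 -1.7]
box centre 122.5 15.6 size 124.0 117.1 yaw 0.0 img [278.  74.] [[215, 0, 99, 161, 3036], [339, 0, 5, 46, 141], [337, 47, 4, 22, 68], [316, 140, 21, 22, 124], [179, 161, 25, 25, 190]]
```

```bash
python3 - <<'E'
from h import *
c=camera("wrist");K=cal(c);m=lid(c);n,l,st,_=cv2.connectedComponentsWithStats(m);k=[i for i in range(1,n) if st[i,4]>2000 and 190<st[i,0]<240][0]
mm=l==k;P=[(u,np.where(mm[:,u])[0].max()) for u in range(235,330,8) if mm[:,u].any()];g=ground(K,P,65);print("rear",np.round(g,1).tolist())
for f in(np.min,np.max): print(np.round(ground(K,[(f(np.where(mm[v])[0]),v) for v in range(60,150,15)],66),1).tolist())
E
python3 -c "
from workcell import *
print(hand_in())"
```

```text
rear [[79.3, 33.3], [79.3, 27.3], [79.3, 21.4], [79.3, 15.4], [79.3, 9.5], [79.3, 3.5], [79.3, -2.4], [79.3, -8.4], [79.3, -14.3], [79.3, -20.3]]
[[147.7, 41.5], [138.1, 41.3], [128.4, 41.1], [118.3, 41.6], [108.1, 41.4], [97.5, 41.2]]
[[147.7, 40.1], [138.1, 29.5], [128.4, 29.9], [118.3, 29.6], [108.1, 29.2], [97.5, 29.6]]
the job is handed in; nothing more can be done
None
```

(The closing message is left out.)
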